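# Lay the frozen bricks on the thawing plate and start it

### The job

Start a batch on the thawing plate: put the scraper that lies on the plate away in the shallow steel pan standing beside the end of the plate away from the knob, tip every standing brick over onto its broad side on the plate, and slide each one back until its end sits square and fully home against the rear rail. Once all of them lie home and the scraper is away, turn the knob clockwise past its click so that it rests in the on position. Leave the other things on the bench where they are.

Things in the scene. Friction and masses are not known exactly. Their poses are not given: they have to be found in the camera images.
- plate: fixed stainless thawing plate, 360 (x) x 690 mm (y). Origin at table level; x from front (robot side) to rear, y left. Flat deck 80 mm up, x = -180 to 180, y = -295 to 295 mm: front strip to x = -60 is the steel apron where the bricks stand, then the aluminium plate. Sloped console at y = -295 to -395 mm, 92 mm high in front, 148 at the back. A brick at home spans x = -25 to 155 mm and z = 80 to 140 mm
- rail (a point): foot of the rear rail's front face, at its middle, on the deck (x = 155, y = 0, z = 80 mm in the plate's frame; same axes as the plate). The rail is a bar 35 mm high over the deck, 590 mm long in y; bricks lie home with their end against this face. A lying brick slides along the deck under a push of some 3 to 10 N
- brick1: rightmost frozen brick in a cardboard sleeve, 60 (x) x 84 (y) x 180 mm (z), about 0.5 kg. Origin at the centre of the end it stands on, z along its length. At the start it stands on end (z up) on the apron, x pointing roughly to the rear rail, free deck behind it to fall on. Its broad faces are the 84 x 180 mm ones, at x = +30 and -30 mm. Lying, it is too wide to grip: push it. May be absent (None)
- brick2: second from right: frozen brick in a cardboard sleeve, 60 (x) x 84 (y) x 180 mm (z), about 0.5 kg. Origin at the centre of the end it stands on, z along its length. At the start it stands on end (z up) on the apron, x pointing roughly to the rear rail, free deck behind it to fall on. Its broad faces are the 84 x 180 mm ones, at x = +30 and -30 mm. Lying, it is too wide to grip: push it. May be absent (None)
- brick3: third from right: frozen brick in a cardboard sleeve, 60 (x) x 84 (y) x 180 mm (z), about 0.5 kg. Origin at the centre of the end it stands on, z along its length. At the start it stands on end (z up) on the apron, x pointing roughly to the rear rail, free deck behind it to fall on. Its broad faces are the 84 x 180 mm ones, at x = +30 and -30 mm. Lying, it is too wide to grip: push it. May be absent (None)
- brick4: leftmost frozen brick in a cardboard sleeve, 60 (x) x 84 (y) x 180 mm (z), about 0.5 kg. Origin at the centre of the end it stands on, z along its length. At the start it stands on end (z up) on the apron, x pointing roughly to the rear rail, free deck behind it to fall on. Its broad faces are the 84 x 180 mm ones, at x = +30 and -30 mm. Lying, it is too wide to grip: push it. May be absent (None)
- scraper: bench scraper lying on the plate between bricks and rail, 200 mm long, 0.16 kg. Origin on its underside, near its balance point; the black plastic handle runs along its x from -105 to +25 mm, 22 mm wide and 28 mm high, the steel blade (90 mm wide, 5 mm thick) from +45 to +95 mm. Grip the handle across y, at the origin
- pan: empty stainless gastronorm pan fixed on the worktop beside the plate's left (+y) end, 265 (x) x 162 (y) x 65 mm (z) outside, 4 mm walls, open top. Origin at the centre of its underside; the scraper fits in lying along its x
- knob_grip (a point): point in the console knob's grip bar, on the turning axis, at the height to grip: 28 mm above the panel. The black bar is 50 mm long, 15 mm wide, its top 42 mm above the panel. z is the turning axis (normal to the panel, which slopes 0.26 rad down towards the robot); x runs along the bar and turns with it
- knob (a joint): knob angle in rad, growing clockwise seen from above. Rests against its end stops at 0 (off, bar along the plate's x) and at 1.2 (on). An over-centre spring resists with about 0.12 N m up to half way; beyond 0.6 it snaps on to 1.2 by itself, short of that it springs back to 0
- shaker: steel shaker 44 mm wide, 92 mm tall, standing on the flat back part of the console (bystander); origin at its foot
- labels: roll of labels, 90 mm wide, 50 mm high, on the worktop in front of the console (bystander); origin at its foot
- sanitiser: white bottle, 70 mm wide, 190 mm tall (bystander); origin at its foot
- jar: glass jar, 80 mm wide, 110 mm tall (bystander); origin at its foot
- mug: white mug, 84 mm wide, 90 mm tall (bystander); origin at its foot
- tin: steel tin, 100 mm wide, 120 mm tall (bystander); origin at its foot
Not all that is in view belongs to the job. What is shaped like the brick2 but red is not meant.

How it is judged:
By the outcome, as a careful person would: the job done as asked, in the order asked, and still so for the second after the job is handed in, with the robot touching nothing.
Of brick1, brick2, brick3, brick4 only 3 to 4 are there at a start; the rules pass over those that are not, and their reading is None.
At some moment in a run one of scraper may be knocked a few centimetres aside while the robot is not near it.
Once in a run the grip may slacken for a moment while it holds something.
It also fails if it takes over 208 s, if anything falls off the work surface, if the arm or the gripper's body presses on something with over 40 N, if the wrist force passes 120 N, or if a joint passes its speed limit or range.

### The arm

A 7-joint arm with a two-finger parallel gripper is mounted at the origin on the work surface. World frame = base frame: x ahead of the robot, y to its left, z up, the work surface at z = 0. Lengths are in m, angles in rad, forces in N, time in s.
With the tool pointing down it reaches from about 0.35 to 0.9 m from the base axis. Payload 7.2 kg.
Tool frame: the origin (TCP) lies midway between the tips of the shut fingers; the grasp point (between the pads) lies 19 mm behind it; y points along the fingers, x is the direction in which the jaws open and shut, and the axes are right-handed (so a half turn about y gives the same grasp; the last joint's range is limited). The gripper opens to 88 mm and grips with 3 to 60 N. Pads are 20 mm wide; open, the fingers measure 115 mm over their backs; the gripper's body (75 mm by 178 mm) begins 61 mm behind the grasp point.
Start: joints at [1.23, 0.411, -0.013, 1.596, 0.006, 1.134, -0.082], TCP at [0.168, -0.602, 0.223] pointing down, gripper open.
Joint ranges: [-2.95, 2.95], [-0.29, 1.99], [-1.47, 1.44], [0.14, 2.54], [-1.03, 4.17], [0.13, 1.85], [-2.86, 2.86]. Speed limits (rad/s): [2.39, 2.39, 3.01, 3.01, 3.14, 3.14, 3.14].

### API

Orientations are given as a unit quaternion [x, y, z, w].
In Python, from rig import ctrl, get_image, ticket gives the robot as it stands.
- The arm moves only by the tool step_arm, never from a script. Its argument "series" is one flat list of numbers, 5 for each row, row after row: the shift along the tool's x, y, z in mm, then the turn about the tool's y in degrees, then the opening, from 0 (shut) to 1 (fully open). In form: [x, y, z, turn, jaw, x, y, z, turn, jaw, ...]. A call has 1 to 12 rows; each row is the pose to reach, as a shift and turn from the pose commanded when the call began, along the tool's axes at that moment; what a row does not reach only later rows make up. A row lasts 1/8 s, in which the tool goes at most 62.5 mm and 10.7 degrees, less where a joint would pass 70% of its speed; a pose out of reach is approached as far as the arm can. A call with a gripper value outside its range is refused whole. The fingers move at their own pace and stop on an object; "grip_force" is the grip in N (left out, the last holds). Time passes only in rows, so rows that repeat a pose let the fingers close. It gives the time, the measured TCP pose, the force and the opening at its end, in the units of the state.
- ctrl.sense(): the state, without advancing time (a new reading comes with each control period).
- get_image(name): name is "scene" or "top" or "wrist"; returns a dict with "color" (480x640x3 uint8, red, green, blue), "intrinsics" (3x3 intrinsics, pixels), "k1" (the pictures are not rectified: a ray, as slopes to the right and down, at radius r is drawn at 1 + k1 r^2 times it, then the intrinsics apply), "eye" and "attitude" of the camera in the world. Camera axes: x right, y up, looking along -z (the intrinsics and any distortion apply to the point x, -y, -z); pixel columns grow to the right and rows downward; lengths in m; the calibration is good to about 2 mm. A picture is of the moment at which its call begins. There is no depth.
- ticket.hand_in(): hands the job in, once; it reports no verdict.
The state is a dict: "clock": time; "joints": joint angles; "dq": joint speeds; "effort": joint torques, N m; "ee_pos": TCP position; "tool_rot": TCP orientation; "force": force on the tool from outside, world axes, zero at the start; "moment": the same for the moment, N m; "grip_width": opening from 0.0 (shut) to 1.0 (fully open).
Only numpy, scipy, OpenCV 4.12 (cv2) and the standard library are available. Lean on these libraries where they do the work, as an engineer would, in place of code of your own. Each camera call takes 0.05 s, during which the arm holds its last target. There are 200 camera calls.

## Working session

There is one attempt and no reset: what is moved stays moved. The work goes in short steps, Python scripts to look and compute and a tool call to move; the robot and the scene stay as the last step left them, time stands still between calls to the robot, and variables do not carry over. Pictures are saved under pics/ and viewed, about 12 in all and at most 16, crops included, and the job is handed in when it is done.

Besides the shell and the picture viewer there is one more tool, called after "Emit:" by a JSON object that holds its "name" and its "arguments", one argument or row to a line. step_arm: Moves the arm, as the interface text tells. Its arguments: {"type":"object","properties":{"series":{"type":"array","items":{"type":"number"}},"grip_force":{"type":"number"}},"required":["series"]}

```bash
ls; mkdir -p pics; cat > h.py <<'E'
import numpy as np, cv2
from scipy.spatial.transform import Rotation as R
from rig import ctrl,get_image,ticket
def rot(a):
    a=np.array(a,float)
    return a if a.shape==(3,3) else R.from_quat(a).as_matrix()
def ray(im,u,v):
    K=np.array(im["intrinsics"],float);k=float(im["k1"])
    p=np.array([(u-K[0,2])/K[0,0],(v-K[1,2])/K[1,1]]);q=p.copy()
    for _ in range(30): q=p/(1+k*(q@q))
    return np.array(im["eye"]),rot(im["attitude"])@np.array([q[0],-q[1],-1.])
def onz(im,u,v,z):
    e,d=ray(im,u,v); return e+d*(z-e[2])/d[2]
def proj(im,P):
    K=np.array(im["intrinsics"],float);k=float(im["k1"])
    c=rot(im["attitude"]).T@(np.array(P)-np.array(im["eye"])); s=np.array([c[0]/-c[2],-c[1]/-c[2]])
    s=s*(1+k*(s@s)); return np.array([K[0,0]*s[0]+K[0,2],K[1,1]*s[1]+K[1,2]])
def tri(a,pa,b,pb):
    e1,d1=ray(a,*pa);e2,d2=ray(b,*pb)
    s=np.linalg.lstsq(np.c_[d1,-d2],e2-e1,rcond=None)[0]
    x,y=e1+d1*s[0],e2+d2*s[1]; return (x+y)/2,np.linalg.norm(x-y)
def save(im,n,box=None,f=1):
    c=im["color"][...,::-1]
    if box: c=c[box[1]:box[3],box[0]:box[2]]
    cv2.imwrite("pics/"+n,cv2.resize(c,None,fx=f,fy=f,interpolation=cv2.INTER_CUBIC))
E
python3 - <<'E'
from h import *
import pickle
for n in("scene","top"):
    im=get_image(n);save(im,n+"0.png");pickle.dump(im,open(n+"0.pkl","wb"));print(n,im["eye"],im["attitude"],im["intrinsics"],im["k1"])
s=ctrl.sense();print(s); print(rot(s["tool_rot"]).round(3))
E
```

```text
pics
scene [1.25372258 0.10009407 1.06902193] [0.21098307 0.23507289 0.70038014 0.64007386] [[434.43663344   0.         315.15448727]
 [  0.         434.43663344 236.73039659]
 [  0.           0.           1.        ]] 0.026964337060357203
top [0.25679164 0.02795079 1.57884462] [ 0.06350996 -0.05963876 -0.70254539  0.70628584] [[468.98528735   0.         321.20950526]
 [  0.         468.98528735 240.73726251]
 [  0.           0.           1.        ]] -0.0899759134842393
{'clock': 0.1, 'joints': array([ 1.22980249,  0.41186324, -0.01273888,  1.59694776,  0.00563832,
        1.13428333, -0.08219263]), 'dq': array([ 0.00136951, -0.00165104,  0.00157107, -0.00295178,  0.00028923,
        0.00108449, -0.00021853]), 'effort': array([ 3.00799526e-03, -5.89100289e+01,  6.44084383e-01, -2.91709363e+01,
       -5.37559565e-02,  1.46333859e-02,  8.46144735e-05]), 'ee_pos': array([ 0.16823533, -0.60146604,  0.22187118]), 'tool_rot': array([-0.56308241,  0.42778696, -0.42691001,  0.56363495]), 'force': array([-0.371069  ,  0.34336049, -0.38563179]), 'moment': array([ 0.08398484, -0.00842318,  0.00012393]), 'grip_width': 0.9997056104420806}
[[ 0.269 -0.001  0.963]
 [-0.963  0.001  0.269]
 [-0.001 -1.    -0.   ]]
```

View pics/top0.png

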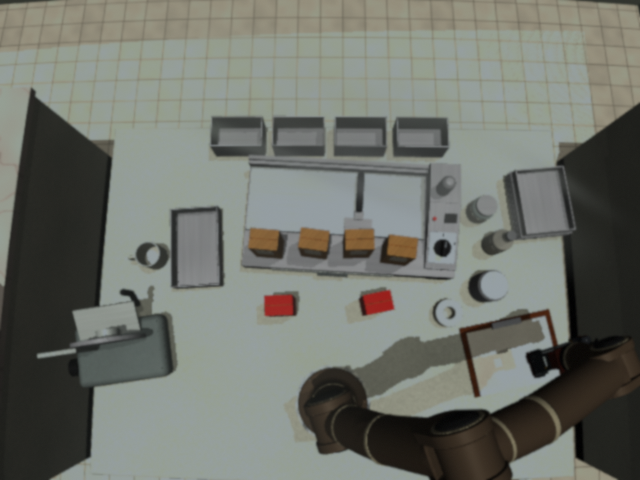

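View pics/scene0.png

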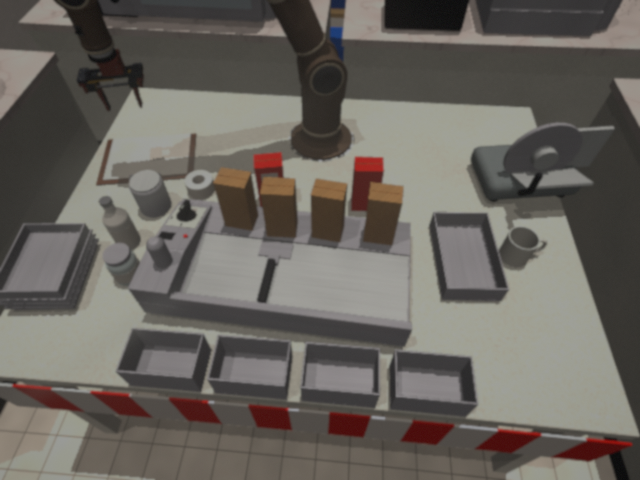

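Top view: four orange-brown bricks at about (265,241), (314,242), (359,242), (402,249). The scraper's black handle is at (360,190) with its blade at (358,222). The pan is at (197,247) and the knob at (443,247). Lookalikes are the red blocks (280,305) and (377,302), the stacked pans (540,200), and the four small trays behind the plate. Next I'll measure, with one close crop.

```bash
python3 - <<'E'
from h import *
import pickle
im=pickle.load(open("top0.pkl","rb"));sc=pickle.load(open("scene0.pkl","rb"))
save(im,"crop.png",(160,140,480,290),2.5)
hsv=cv2.cvtColor(im["color"],cv2.COLOR_RGB2HSV)
m=cv2.inRange(hsv,(8,100,90),(22,255,255))
n,l,st,c=cv2.connectedComponentsWithStats(m)
for i in range(1,n):
    if 150<st[i][4]<3000 and 150<st[i][1]<300:print("brick?",st[i],c[i],onz(im,*c[i],.26).round(3))
for nm,p,z in[("rearL",(249,158),.115),("frontL",(243,268),.08),("rearRcons",(460,165),.148),("frontRcons",(455,277),.092),("knob",(443,247),.14),("shaker",(448,183),.24),
 ("panTL",(172,208),.065),("panTR",(221,208),.065),("panBR",(223,286),.065),("panBL",(173,289),.065),("scr handle rear",(361,172),.1),("scr handle front",(359,212),.1),("bladeL",(345,231),.085),("bladeR",(371,231),.085),("label",(446,312),.05)]:
    print(nm,onz(im,*p,z).round(3))
E
```

```text
brick? [249 229  30  21 559] [263.33452594 239.2039356 ] [0.493 0.202 0.26 ]
brick? [299 228  30  23 562] [313.6975089  239.36476868] [0.493 0.057 0.26 ]
brick? [345 230  29  20 559] [358.80500894 239.38998211] [ 0.494 -0.072  0.26 ]
brick? [387 235  31  23 560] [401.78571429 246.30714286] [ 0.474 -0.194  0.26 ]
rearL [0.79  0.276 0.115]
frontL [0.43  0.289 0.08 ]
rearRcons [ 0.759 -0.409  0.148]
frontRcons [ 0.403 -0.391  0.092]
knob [ 0.492 -0.344  0.14 ]
shaker [ 0.669 -0.341  0.24 ]
panTL [0.633 0.539 0.065]
panTR [0.633 0.372 0.065]
panBR [0.373 0.355 0.065]
panBL [0.362 0.519 0.065]
scr handle rear [ 0.748 -0.093  0.1  ]
scr handle front [ 0.612 -0.085  0.1  ]
bladeL [ 0.552 -0.04   0.085]
bladeR [ 0.553 -0.125  0.085]
label [ 0.293 -0.369  0.05 ]
```

View pics/crop.png

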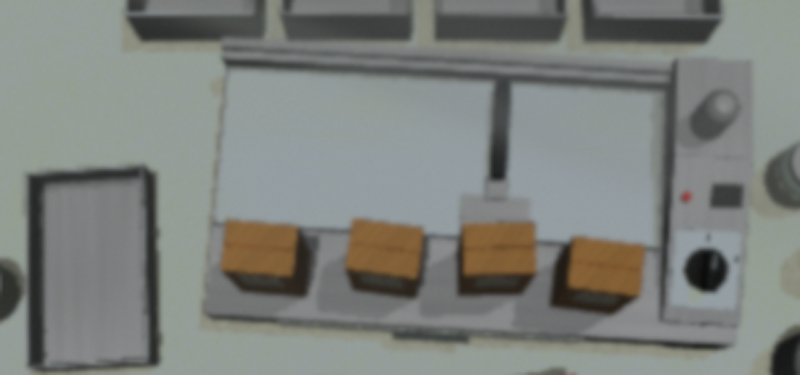

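```bash
python3 - <<'E'
from h import *
import pickle
im=pickle.load(open("top0.pkl","rb"))
def P(u,v,z): return onz(im,160+u/2.5-.2,140+v/2.5-.2,z)
A=P(212,222,.08);B=P(660,248,.08);F=P(207,315,.08);Rl=P(229,68,.08);Rr=P(664,84,.08);G=P(725,345,.0)
RT=P(223,42,.115);RTr=P(672,62,.115)
for n,x in dict(apronL=A,apronR=B,frontL=F,railfootL=Rl,railfootR=Rr,railtopL=RT,railtopR=RTr,frontR0=G).items():print(n,x.round(4))
for a,b in((A,B),(Rl,Rr),(RT,RTr)):
    d=a-b;print("yaw deg of plate",np.degrees(np.arctan2(-d[0],d[1])),np.linalg.norm(d))
print("knob top",P(706,270,.16),"knob bar ends",P(712,252,.16),P(712,290,.16))
print("handle",P(502,82,.105),P(497,180,.105),"blade",P(461,197,.084),P(529,197,.084))
for q in((30,175),(148,168),(157,362),(35,368)):print("pan",P(*q,.065).round(4))
# brick top corners
for n,qs in dict(b4=[(225,222),(299,224)],b3=[(352,220),(424,226)],b2=[(461,226),(534,222)],b1=[(570,238),(644,243)]).items():
    a,b=P(*qs[0],.26),P(*qs[1],.26);d=a-b;print(n,a.round(3),b.round(3),np.degrees(np.arctan2(-d[0],d[1])).round(1),np.linalg.norm(d).round(3))
E
```

```text
apronL [0.5599 0.2878 0.08  ]
apronR [ 0.5282 -0.2972  0.08  ]
frontL [0.4375 0.2901 0.08  ]
railfootL [0.7709 0.2726 0.08  ]
railfootR [ 0.7514 -0.3105  0.08  ]
railtopL [0.7948 0.2761 0.115 ]
railtopR [ 0.7702 -0.3144  0.115 ]
frontR0 [ 0.4094 -0.3994  0.    ]
yaw deg of plate -3.1033985468469067 0.5858666830640313
yaw deg of plate -1.913025014875034 0.5834327373439224
yaw deg of plate -2.3876620528972143 0.5910188873166237
knob top [ 0.4864643  -0.33612638  0.16      ] knob bar ends [ 0.50901323 -0.34449416  0.16      ] [ 0.4616158  -0.34262859  0.16      ]
handle [ 0.74411631 -0.09117421  0.105     ] [ 0.61184571 -0.08334225  0.105     ] blade [ 0.59385475 -0.03769639  0.084     ] [ 0.594326   -0.12656979  0.084     ]
pan [0.6264 0.5389 0.065 ]
pan [0.6362 0.379  0.065 ]
pan [0.3775 0.356  0.065 ]
pan [0.3681 0.5165 0.065 ]
b4 [0.524 0.242 0.26 ] [0.522 0.156 0.26 ] -1.3 0.085
b3 [0.527 0.095 0.26 ] [0.52  0.013 0.26 ] -4.6 0.083
b2 [ 0.52 -0.03  0.26] [ 0.525 -0.114  0.26 ] 3.5 0.084
b1 [ 0.507 -0.155  0.26 ] [ 0.501 -0.24   0.26 ] -3.6 0.085
```

```bash
cat >> h.py <<'E'
O=np.array([.605,-.010]);TH=np.radians(-2.6)
def pw(x,y): # plate mm -> world
    c,s=np.cos(TH),np.sin(TH);return O+np.array([c*x-s*y,s*x+c*y])/1000
def wp(p):
    c,s=np.cos(TH),np.sin(TH);d=(np.array(p)[:2]-O)*1000;return np.array([c*d[0]+s*d[1],-s*d[0]+c*d[1]])
def go(*ws):
    """ws: (x,y,z,phi_deg) world; prints tool shifts in mm, turn"""
    s=ctrl.sense();T=rot(s["tool_rot"]);p=s["ee_pos"];ph=np.degrees(np.arctan2(T[1,2],T[0,2]))
    print("t",round(s["clock"],2),"pos",p.round(4),"phi",ph.round(1),"F",s["force"].round(1),"w",round(s["grip_width"],3))
    for w in ws: print((T.T@(np.array(w[:3])-p)*1000).round(0),"turn",round(ph-w[3],1))
E
python3 - <<'E'
from h import *
go((.168,-.602,.36,10),(.637,-.087,.36,-3.4))
E
```

```text
t 0.1 pos [ 0.1682 -0.6015  0.2219] phi 15.6 F [-0.4  0.3 -0.4] w 1.0
[   0. -138.   -0.] turn 5.6
[-369. -138.  590.] turn 19.0
```

Emit:
{"name": "step_arm", "arguments": {
  "series": [0,-50,0,0,1,0,-100,0,3,1,0,-140,0,6,1,-40,-140,60,10,1,-75,-140,118,15,1,-110,-140,177,19,1,-148,-140,236,19,1,-185,-140,295,19,1,-220,-140,352,19,1,-258,-140,412,19,1,-295,-140,472,19,1,-330,-140,530,19,1]
}}

```text
clock: 1.6
ee_pos: [0.5486, -0.1851, 0.3625]
tool_rot: [-0.485, 0.515, -0.515, 0.485]
force: [-0.1, -1.3, 0.8]
grip_width: 1.001
```

```bash
python3 - <<'E'
from h import *
import pickle
go((.637,-.087,.30,-3.4))
im=get_image("wrist");save(im,"w1.png");pickle.dump(im,open("w1.pkl","wb"));print(im["eye"],rot(im["attitude"]).round(2),im["intrinsics"][0],im["k1"])
E
```

```text
t 1.6 pos [ 0.5486 -0.1851  0.3625] phi -3.4 F [-0.1 -1.3  0.8] w 1.001
[-103.   62.   82.] turn 0.0
[ 0.61741927 -0.18922982  0.52359082] [[-0.06  0.97  0.25]
 [-1.   -0.06 -0.01]
 [-0.   -0.25  0.97]] [390.06829951   0.         321.26139987] -0.07542042186980158
```

View pics/w1.png

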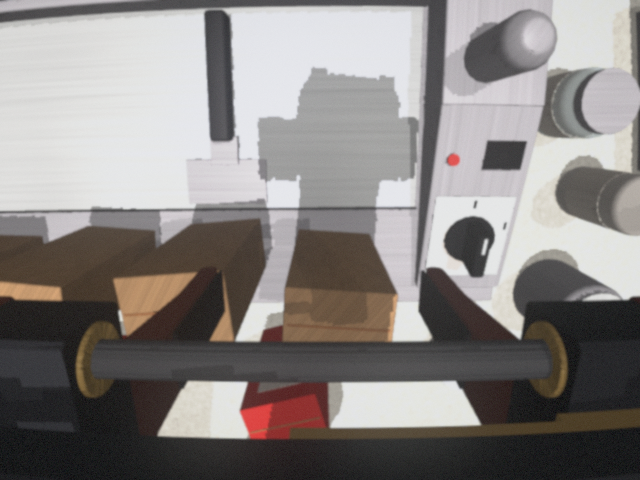

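```bash
python3 - <<'E'
from h import *
import pickle
im=pickle.load(open("w1.pkl","rb"))
g=cv2.cvtColor(im["color"],cv2.COLOR_RGB2GRAY)
print([ (v,[int(x) for x in np.where(g[v,190:250]<90)[0][[0,-1]]+190]) for v in (20,50,80,110,130)])
a,b=onz(im,217,12,.108),onz(im,221,138,.1);print(a.round(4),b.round(4),np.degrees(np.arctan2((a-b)[1],(a-b)[0])))
for q in((188,160),(186,202),(266,206)):print("blade",onz(im,*q,.085).round(4))
for q in((0,10),(205,3),(420,5)):print("rail?",onz(im,*q,.115).round(4))
A,B=onz(im,0,212,.08),onz(im,415,208,.08);print("apron",A.round(4),B.round(4),wp(A),wp(B)); print("cons corner",onz(im,417,208,.08), "knob",onz(im,478,246,.16).round(4), onz(im,480,268,.16),onz(im,472,225,.16))
go()
E
```

```text
[(20, [206, 228]), (50, [207, 229]), (80, [209, 230]), (110, [210, 232]), (130, [211, 232])]
[ 0.7417 -0.0935  0.108 ] [ 0.6194 -0.0824  0.1   ] -5.15259820053277
blade [ 0.5981 -0.0386  0.085 ]
blade [ 0.5509 -0.0297  0.085 ]
blade [ 0.5406 -0.1215  0.085 ]
rail? [0.7675 0.1316 0.115 ]
rail? [ 0.7489 -0.0842  0.115 ]
rail? [ 0.7344 -0.2917  0.115 ]
apron [0.5535 0.2097 0.08  ] [ 0.5273 -0.2929  0.08  ] [-61.37761298 217.16339598] [ -64.74665292 -286.11619027]
cons corner [ 0.52720975 -0.29522242  0.08      ] knob [ 0.5021 -0.3368  0.16  ] [ 0.47899713 -0.33994056  0.16      ] [ 0.52374811 -0.32994593  0.16      ]
t 1.65 pos [ 0.5534 -0.176   0.3617] phi -2.8 F [ 1.3  6.4 -0.3] w 0.997
```

Emit:
{"name": "step_arm", "arguments": {
  "series": [-45,0,42,1,1,-87,20,88,2,1,-87,60,88,2,1,-87,60,88,2,1]
}}

```text
clock: 2.15
ee_pos: [0.639, -0.1046, 0.2988]
tool_rot: [-0.478, 0.525, -0.521, 0.475]
force: [-0.7, -0.8, 0.6]
grip_width: 1.001
```

```bash
python3 - <<'E'
from h import *
go((.637,-.084,.086,-5))
E
```

```text
t 2.15 pos [ 0.639  -0.1046  0.2988] phi -5.3 F [-0.7 -0.8  0.6] w 1.001
[-20. 213.  -2.] turn -0.3
```

Emit:
{"name": "step_arm", "arguments": {
  "series": [-18,50,0,0,1,-18,100,0,0,1,-18,150,0,0,1,-18,180,0,0,1,-18,195,0,0,1,-18,195,0,0,1]
}}

```text
clock: 2.9
ee_pos: [0.6425, -0.0879, 0.1083]
tool_rot: [0.476, -0.523, 0.523, -0.476]
force: [-0.5, -0.9, 0.7]
grip_width: 1.0
```

```bash
python3 - <<'E'
from h import *
import pickle
go((.637,-.084,.086,-5))
im=get_image("wrist");save(im,"w2.png")
E
```

```text
t 2.9 pos [ 0.6425 -0.0879  0.1083] phi -5.4 F [-0.5 -0.9  0.7] w 1.0
[-3. 22. -6.] turn -0.4
```

View pics/w2.png

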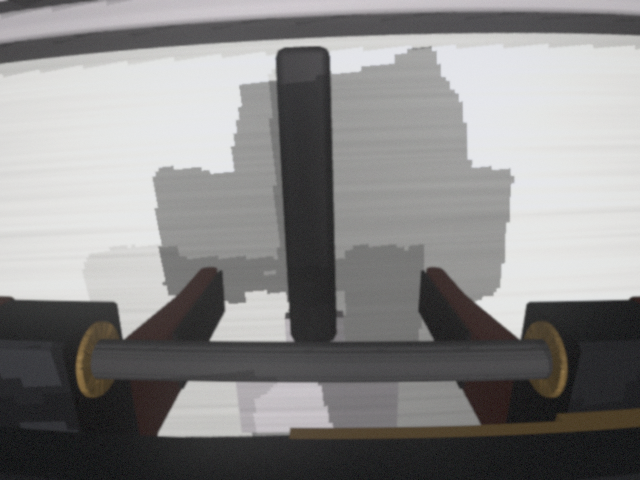

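The handle, columns 277–333, lies between the fingertips at (210,270) and (432,270). I'll go down and grip.

Emit:
{"name": "step_arm", "arguments": {
  "series": [-4,12,-4,0,1,-4,22,-5,0,1,-4,22,-5,0,0.5,-4,22,-5,0,0,-4,22,-5,0,0,-4,22,-5,0,0,-4,22,-5,0,0],
  "grip_force": 40
}}

```text
clock: 3.82
ee_pos: [0.6379, -0.0826, 0.0858]
tool_rot: [0.476, -0.523, 0.523, -0.476]
force: [-0.4, -0.1, -0.0]
grip_width: 0.472
```

Emit:
{"name": "step_arm", "arguments": {
  "series": [0,-15,0,0,0,0,-30,0,0,0,0,-30,0,0,0]
}}

```text
clock: 4.2
ee_pos: [0.6391, -0.0826, 0.118]
tool_rot: [0.475, -0.522, 0.524, -0.477]
force: [0.8, -0.7, -0.1]
grip_width: 0.126
```

```bash
python3 - <<'E'
from h import *
go((.637,-.084,.33,-5),(.502,.4475,.33,5))
E
```

```text
t 4.2 pos [ 0.6391 -0.0826  0.118 ] phi -5.4 F [ 0.8 -0.7 -0.1] w 0.126
[   2. -212.   -1.] turn -0.4
[-515. -213. -185.] turn -10.4
```

The fingers were still closing while I lifted, and at 0.126 open the grip has missed. I'll open and go down again.

Emit:
{"name": "step_arm", "arguments": {
  "series": [0,0,0,0,1,0,0,0,0,1,0,0,0,0,1,0,0,0,0,1,0,0,0,0,1,0,0,0,0,1,0,0,0,0,1,0,0,0,0,1]
}}

```text
clock: 5.2
ee_pos: [0.6378, -0.0826, 0.1156]
tool_rot: [0.476, -0.523, 0.523, -0.476]
force: [0.3, -0.2, -0.8]
grip_width: 0.986
```

```bash
python3 - <<'E'
from h import *
import pickle
go((.637,-.084,.086,-5))
im=get_image("wrist");g=cv2.cvtColor(im["color"],cv2.COLOR_RGB2GRAY)
print([ (v,[int(x) for x in np.where(g[v,225:420]<75)[0][[0,-1]]+225]) for v in (70,100,130,160,200,240,280)])
save(im,"w3.png")
E
```

```text
t 5.2 pos [ 0.6378 -0.0826  0.1156] phi -5.4 F [ 0.3 -0.2 -0.8] w 0.986
[ 1. 30. -1.] turn -0.4
[(70, [292, 340]), (100, [292, 341]), (130, [293, 341]), (160, [294, 342]), (200, [296, 343]), (240, [298, 343]), (280, [300, 344])]
```

Emit:
{"name": "step_arm", "arguments": {
  "series": [0,15,0,0,1,0,30,0,0,0.3,0,30,0,0,0,0,30,0,0,0,0,30,0,0,0,0,30,0,0,0,0,30,0,0,0,0,30,0,0,0,0,30,0,0,0,0,30,0,0,0,0,30,0,0,0],
  "grip_force": 40
}}

```text
clock: 6.62
ee_pos: [0.6378, -0.0826, 0.0858]
tool_rot: [0.476, -0.523, 0.523, -0.476]
force: [-0.6, 0.1, 2.0]
grip_width: 0.249
```

Emit:
{"name": "step_arm", "arguments": {
  "series": [0,-15,0,0,0,0,-30,0,0,0,0,-60,0,0,0,0,-60,0,0,0]
}}

```text
clock: 7.12
ee_pos: [0.6397, -0.0825, 0.149]
tool_rot: [0.475, -0.521, 0.524, -0.477]
force: [-0.2, -0.1, -2.4]
grip_width: 0.244
```

```bash
python3 - <<'E'
from h import *
go((.637,-.084,.35,-5),(.502,.4475,.33,5))
E
```

```text
t 7.12 pos [ 0.6397 -0.0825  0.149 ] phi -5.4 F [-0.2 -0.1 -2.4] w 0.244
[   2. -201.   -1.] turn -0.4
[-515. -182. -186.] turn -10.4
```

Emit:
{"name": "step_arm", "arguments": {
  "series": [-40,0,15,0,0,-90,0,12,0,0,-140,0,9,0,0,-190,0,5,0,0,-240,0,0,0,0,-290,0,-4,0,0,-340,0,-9,0,0,-390,0,-14,0,0,-440,0,-20,-3,0,-490,0,-25,-7,0,-530,0,-30,-10,0,-530,0,-30,-10,0]
}}

```text
clock: 8.62
ee_pos: [0.6542, 0.4529, 0.1438]
tool_rot: [0.522, -0.479, 0.476, -0.521]
force: [0.6, -0.5, -2.5]
grip_width: 0.248
```

```bash
python3 - <<'E'
from h import *
go((.502,.4475,.149,5),(.502,.4475,.02,5))
im=get_image("wrist");save(im,"w4.png")
E
```

```text
t 8.62 pos [0.6542 0.4529 0.1438] phi 5.0 F [ 0.6 -0.5 -2.5] w 0.248
[  -8.   -5. -152.] turn -0.0
[  -8.  124. -152.] turn -0.0
```

View pics/w4.png

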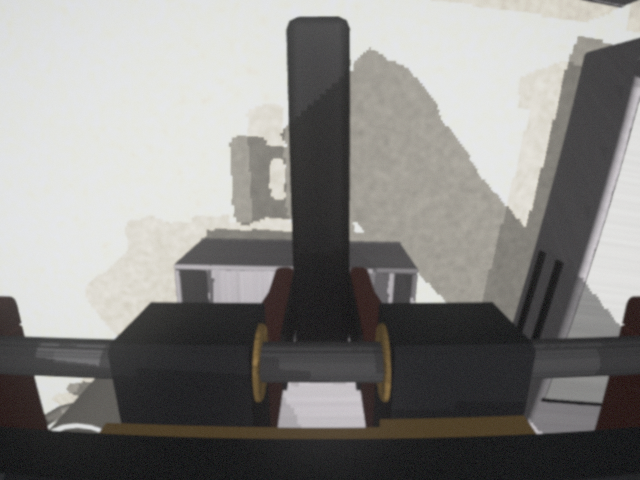

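The scraper is held level, with the handle at columns 288–350. The pan's rear rim spans (177,266) to (417,266).

```bash
python3 - <<'E'
from h import *
im=get_image("wrist")
for q in((177,266),(417,266),(205,240),(402,241),(320,150)):print(q,onz(im,*q,.065).round(4))
go((.502,.4475,.149,5))
E
```

```text
(177, 266) [0.6326 0.5429 0.065 ]
(417, 266) [0.646  0.3861 0.065 ]
(205, 240) [0.6519 0.5244 0.065 ]
(402, 241) [0.662  0.3983 0.065 ]
(320, 150) [0.7144 0.4555 0.065 ]
t 8.72 pos [0.6569 0.4478 0.1444] phi 4.7 F [ 1.6 -0.3 -1.9] w 0.249
[ -12.   -4. -154.] turn -0.3
```

Emit:
{"name": "step_arm", "arguments": {
  "series": [-3,0,-40,0,0,-7,0,-85,0,0,-11,0,-130,0,0,-13,0,-150,0,0,-13,0,-150,0,0,-13,30,-150,0,0,-13,60,-150,0,0,-13,90,-150,0,0,-13,110,-150,0,0,-13,125,-150,0,0,-13,125,-150,0,0,-13,125,-150,0,0]
}}

```text
clock: 10.22
ee_pos: [0.5075, 0.4493, 0.0216]
tool_rot: [-0.519, 0.479, -0.479, 0.52]
force: [-0.4, 1.0, -1.2]
grip_width: 0.249
```

```bash
python3 - <<'E'
from h import *
go((.505,.450,.012,5))
E
```

```text
t 10.22 pos [0.5075 0.4493 0.0216] phi 4.6 F [-0.4  1.  -1.2] w 0.249
[-1. 10. -2.] turn -0.4
```

Emit:
{"name": "step_arm", "arguments": {
  "series": [0,5,0,0,0,0,10,0,0,0,0,10,0,0,0,0,10,0,0,0.6,0,10,0,0,0.6,0,10,0,0,0.6,0,10,0,0,0.6,0,10,0,0,0.6]
}}

```text
clock: 11.22
ee_pos: [0.507, 0.4487, 0.0107]
tool_rot: [-0.52, 0.479, -0.479, 0.52]
force: [-0.7, -0.1, 0.0]
grip_width: 0.601
```

Emit:
{"name": "step_arm", "arguments": {
  "series": [0,-40,0,0,0.6,0,-90,0,0,0.6,0,-150,0,0,0.6,0,-200,0,0,0.4,0,-260,0,0,0.2,0,-310,0,0,0,0,-330,0,0,0]
}}

```text
clock: 12.1
ee_pos: [0.5073, 0.4495, 0.3448]
tool_rot: [-0.518, 0.479, -0.479, 0.522]
force: [-0.4, 0.9, 0.2]
grip_width: 0.186
```

```bash
python3 - <<'E'
from h import *
import pickle
im=get_image("top");save(im,"t2.png",(150,130,480,330),2.4);pickle.dump(im,open("t2.pkl","wb"))
hsv=cv2.cvtColor(im["color"],cv2.COLOR_RGB2HSV)
m=cv2.inRange(hsv,(8,100,90),(22,255,255))
n,l,st,c=cv2.connectedComponentsWithStats(m)
for i in range(1,n):
    if 150<st[i][4]<3000 and 150<st[i][1]<300:
        p=onz(im,*c[i],.26);print(c[i],p.round(3),wp(p).round(0))
go((.40,.20,.33,-2.6))
E
```

```text
[264.29433962 238.78113208] [0.494 0.199 0.26 ] [-120.  204.]
[313.71478261 239.58608696] [0.492 0.057 0.26 ] [-116.   62.]
[358.92442882 239.5887522 ] [ 0.493 -0.072  0.26 ] [-109.  -67.]
[401.64644714 246.51473137] [ 0.473 -0.194  0.26 ] [-123. -190.]
t 12.15 pos [0.5075 0.4498 0.3462] phi 4.6 F [0.3 0.4 1.5] w 0.137
[ 240.   14. -127.] turn 7.2
```

View pics/t2.png

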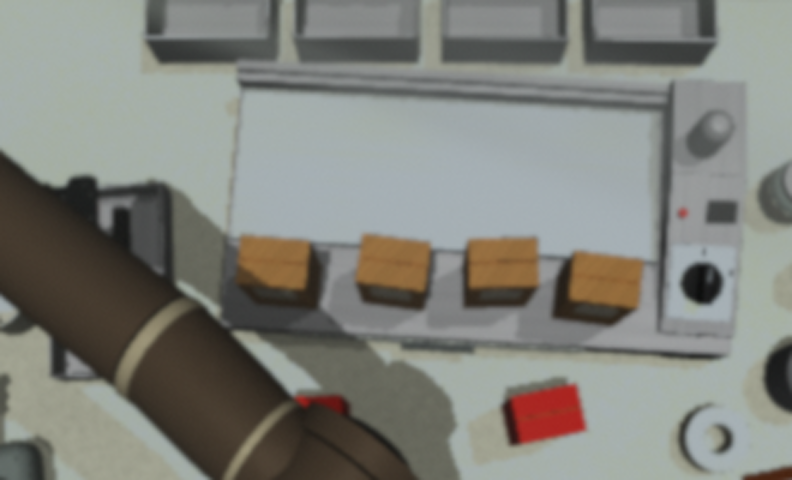

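The scraper is off the plate, and the arm hides the pan. All four bricks still stand at top row ~240. Moving in front of brick 4.

Emit:
{"name": "step_arm", "arguments": {
  "series": [55,0,-30,3,0.5,115,0,-60,6,0.5,175,0,-85,6,0.5,225,0,-98,6,0.5,240,0,-98,6,0.5,240,50,-98,6,0.5,240,100,-98,6,0.5,240,100,-98,6,0.5,240,100,-98,6,0.5]
}}

```text
clock: 13.28
ee_pos: [0.4293, 0.2027, 0.2419]
tool_rot: [-0.494, 0.506, -0.506, 0.495]
force: [-0.3, -0.3, 0.6]
grip_width: 0.503
```

```bash
python3 - <<'E'
from h import *
a=pw(-185,204);b=pw(-80,204)
go((*a,.245,-1.3),(*b,.245,-1.3))
im=get_image("scene");save(im,"s2.png",(160,120,560,420),2)
E
```

```text
t 13.28 pos [0.4293 0.2027 0.2419] phi -1.3 F [-0.3 -0.3  0.6] w 0.503
[ 0. -3.  0.] turn -0.0
[  3.  -3. 105.] turn -0.0
```

View pics/s2.png

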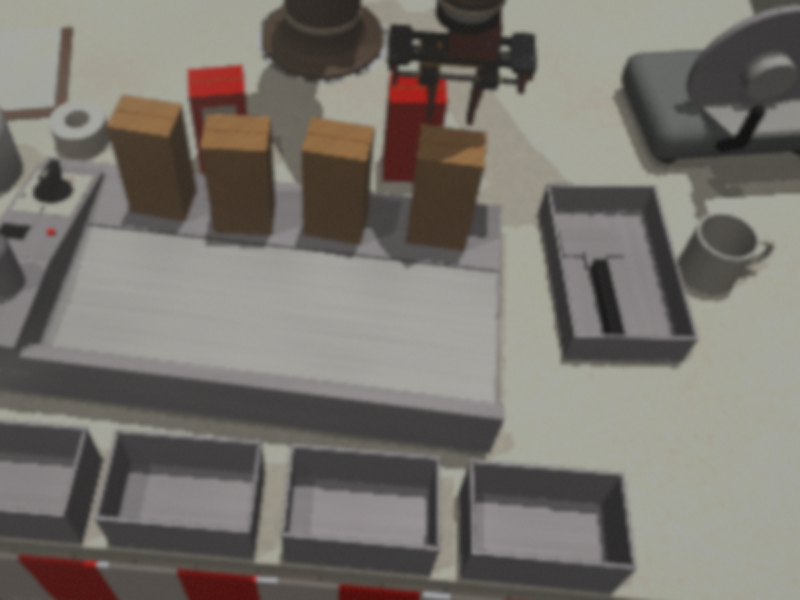

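The scraper, handle at (608,295), lies inside the pan. The gripper stands in front of brick 4 with all four bricks upright. Tipping brick 4.

Emit:
{"name": "step_arm", "arguments": {
  "series": [0,0,15,0,0.5,0,0,25,0,0.5,0,0,33,0,0.5,0,0,41,0,0.5,0,0,49,0,0.5,0,0,57,0,0.5,0,0,65,0,0.5,0,0,73,0,0.5,0,0,81,0,0.5,0,0,81,0,0.5,0,0,81,0,0.5]
}}

```text
clock: 14.7
ee_pos: [0.5094, 0.1998, 0.2406]
tool_rot: [-0.494, 0.506, -0.506, 0.494]
force: [-0.0, 0.4, 0.6]
grip_width: 0.501
```

```bash
python3 - <<'E'
from h import *
import pickle
go()
im=get_image("wrist");save(im,"w5.png");pickle.dump(im,open("w5.pkl","wb"))
E
```

```text
t 14.7 pos [0.5094 0.1998 0.2406] phi -1.4 F [-0.   0.4  0.6] w 0.501
```

View pics/w5.png

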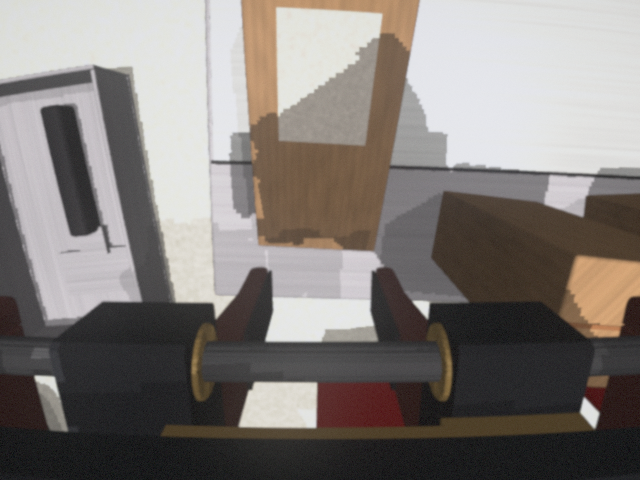

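```bash
python3 - <<'E'
from h import *
import pickle
im=pickle.load(open("w5.pkl","rb"));print(im["eye"])
for q in((258,246),(374,249),(243,0),(420,0)):
    p=onz(im,*q,.14);print(q,p.round(4),wp(p).round(0))
for q in((214,295),(211,160)): print("plate left edge",wp(onz(im,*q,.08)).round(0))
E
```

```text
[0.57829973 0.19803967 0.40167366]
(258, 246) [0.5028 0.2441 0.14  ] [-114.  249.]
(374, 249) [0.4988 0.1629 0.14  ] [-114.  168.]
(243, 0) [0.6607 0.2445 0.14  ] [ 44. 257.]
(420, 0) [0.6584 0.1352 0.14  ] [ 47. 147.]
plate left edge [-178.  300.]
plate left edge [-59. 296.]
```

The brick looks to be still falling: its far end appears too wide for z = 0.14. I'll back off and re-measure.

Emit:
{"name": "step_arm", "arguments": {
  "series": [0,0,-40,0,0.5,0,0,-80,0,0.5,0,0,-90,0,0.5,0,0,-90,0,0.5]
}}

```text
clock: 15.25
ee_pos: [0.4198, 0.2019, 0.2412]
tool_rot: [0.494, -0.506, 0.506, -0.494]
force: [0.9, 0.6, -0.4]
grip_width: 0.499
```

```bash
cat >> h.py <<'E'
def brickmask(im):
    hsv=cv2.cvtColor(im["color"],cv2.COLOR_RGB2HSV);return cv2.inRange(hsv,(8,80,50),(22,255,255))
E
python3 - <<'E'
from h import *
im=get_image("wrist");save(im,"w6.png")
m=brickmask(im);m[300:]=0
n,l,st,c=cv2.connectedComponentsWithStats(m)
for i in range(1,n):
    if st[i][4]>800:print(st[i],c[i].round())
for v in range(20,300,25):
    k=np.where(m[v])[0]
    if len(k): k=k[k<420]
    if len(k): 
        a,b=onz(im,k[0],v,.14),onz(im,k[-1],v,.14);print(v,k[0],k[-1],wp(a).round(0),wp(b).round(0))
go()
E
```

```text
[ 253    0  135   75 8829] [321.  33.]
[  483    16   157   171 15368] [585. 111.]
20 255 386 [-57. 248.] [-55. 166.]
45 254 384 [-72. 248.] [-70. 167.]
70 293 361 [-87. 224.] [-85. 180.]
t 15.3 pos [0.4204 0.2018 0.241 ] phi -1.4 F [0.7 0.  0. ] w 0.502
```

Brick 4 now lies flat with its near end at plate x ≈ -90 and its centre at y ≈ 207. Lowering to push it home.

```bash
python3 - <<'E'
from h import *
go((*pw(-150,206),.108,-2.6),(*pw(-45,206),.108,-2.6),(*pw(-35,206),.108,-2.6))
E
```

```text
t 15.3 pos [0.4204 0.2018 0.241 ] phi -1.4 F [0.7 0.  0. ] w 0.502
[ -2. 133.  44.] turn 1.2
[  0. 133. 149.] turn 1.2
[  1. 133. 159.] turn 1.2
```

Emit:
{"name": "step_arm", "arguments": {
  "series": [-2,45,15,1,0.5,-2,95,35,1,0.5,-2,133,44,1,0.5,-2,133,55,1,0.5,-1,133,70,1,0.5,-1,133,83,1,0.5,0,133,96,1,0.5,0,133,109,1,0.5,0,133,122,1,0.5,0,133,134,1,0.5,0,133,142,1,0.5,0,133,142,1,0.5]
}}

```text
clock: 16.8
ee_pos: [0.5622, 0.1986, 0.1079]
tool_rot: [0.489, -0.51, 0.51, -0.49]
force: [0.1, 0.3, 1.0]
grip_width: 0.498
```

```bash
python3 - <<'E'
from h import *
go((*pw(-45,206),.108,-2.6),(*pw(-35,206),.108,-2.6)); print(wp(ctrl.sense()["ee_pos"]))
im=get_image("wrist");save(im,"w7.png")
E
```

```text
t 16.8 pos [0.5622 0.1986 0.1079] phi -2.4 F [0.1 0.3 1. ] w 0.498
[ 0. -0.  7.] turn 0.2
[ 0. -0. 17.] turn 0.2
[-52.17353386 206.42473374]
```

View pics/w7.png

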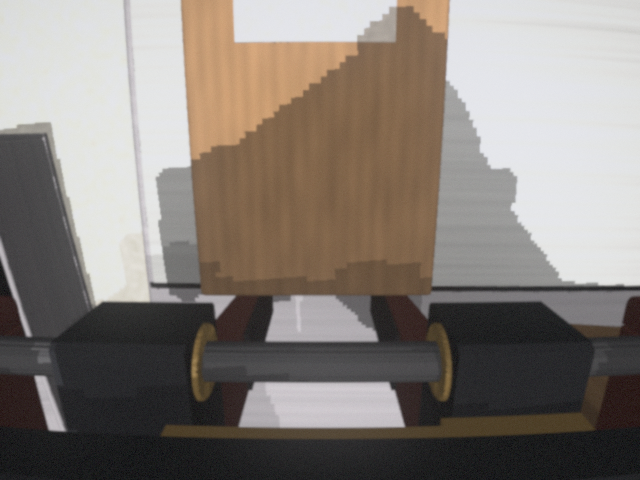

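The brick's near end, (200–432, 293), sits flush on both fingers. Pushing on in small steps.

Emit:
{"name": "step_arm", "arguments": {
  "series": [0,0,4,0,0.5,0,0,8,0,0.5,0,0,11,0,0.5,0,0,13,0,0.5,0,0,15,0,0.5,0,0,15,0,0.5]
}}

```text
clock: 17.6
ee_pos: [0.5757, 0.1981, 0.1078]
tool_rot: [-0.49, 0.51, -0.51, 0.489]
force: [-5.1, -0.7, 4.3]
grip_width: 0.502
```

Emit:
{"name": "step_arm", "arguments": {
  "series": [0,0,2,0,0.5,0,0,4,0,0.5,0,0,4,0,0.5]
}}

```text
clock: 17.98
ee_pos: [0.5766, 0.1981, 0.1078]
tool_rot: [-0.492, 0.511, -0.509, 0.488]
force: [-17.0, -1.1, 12.4]
grip_width: 0.501
```

```bash
python3 - <<'E'
from h import *
go(); print(wp(ctrl.sense()["ee_pos"]))
E
```

```text
t 17.98 pos [0.5766 0.1981 0.1078] phi -2.3 F [-17.   -1.1  12.4] w 0.501
[-37.80266883 206.56355556]
```

Brick 4 came up against the rail with 17 N at a TCP x of -38. I'll tip the other three first, so the gripper body keeps clear of standing neighbours.

```bash
python3 - <<'E'
from h import *
go((*pw(-130,206),.108,-2.6),(*pw(-160,180),.31,-3),(*pw(-187,62),.31,-4.6),(*pw(-187,62),.243,-4.6))
E
```

```text
t 17.98 pos [0.5766 0.1981 0.1078] phi -2.3 F [-17.   -1.1  12.4] w 0.501
[  0.   0. -92.] turn 0.3
[  26. -201. -124.] turn 0.7
[ 144. -201. -151.] turn 2.3
[ 144. -134. -151.] turn 2.3
```

Emit:
{"name": "step_arm", "arguments": {
  "series": [0,0,-35,0,0.5,0,-10,-85,0,0.5,0,-60,-125,0,0.5,0,-110,-155,0,0.5,0,-160,-155,0,0.5,20,-200,-155,1,0.5,75,-200,-155,2,0.5,130,-180,-155,2.5,0.5,144,-145,-155,2.5,0.5,144,-135,-155,2.5,0.5,144,-135,-155,2.5,0.5]
}}

```text
clock: 19.35
ee_pos: [0.4199, 0.0611, 0.2428]
tool_rot: [-0.479, 0.521, -0.52, 0.479]
force: [0.4, 0.3, 0.5]
grip_width: 0.498
```

```bash
python3 - <<'E'
from h import *
go((*pw(-187,62),.243,-4.6)); print(wp(ctrl.sense()["ee_pos"]))
E
```

```text
t 19.35 pos [0.4199 0.0611 0.2428] phi -4.8 F [0.4 0.3 0.5] w 0.498
[ 1. -0.  1.] turn -0.2
[-188.13493387   62.65804141]
```

Emit:
{"name": "step_arm", "arguments": {
  "series": [0,0,18,0,0.5,0,0,28,0,0.5,0,0,36,0,0.5,0,0,44,0,0.5,0,0,52,0,0.5,0,0,60,0,0.5,0,0,68,0,0.5,0,0,76,0,0.5,0,0,84,0,0.5,0,0,88,0,0.5,0,0,60,0,0.5,0,0,20,0,0.5]
}}

```text
clock: 20.85
ee_pos: [0.4394, 0.0586, 0.2423]
tool_rot: [-0.478, 0.521, -0.521, 0.478]
force: [0.2, -0.2, 0.1]
grip_width: 0.499
```

Emit:
{"name": "step_arm", "arguments": {
  "series": [0,0,-20,0,0.5,0,0,-25,0,0.5]
}}

```text
clock: 21.1
ee_pos: [0.4141, 0.0607, 0.243]
tool_rot: [0.478, -0.52, 0.521, -0.479]
force: [0.4, 0.2, 0.2]
grip_width: 0.502
```

```bash
cat >> h.py <<'E'
def tops(n):
    im=get_image("top");save(im,n,(150,130,480,330),2.4)
    m=brickmask(im);k,l,st,c=cv2.connectedComponentsWithStats(m)
    for i in range(1,k):
        if st[i][4]>300 and 130<st[i][1]<300:print("comp",st[i],c[i].round(1),"z.14",wp(onz(im,*c[i],.14)).round(0),"z.26",wp(onz(im,*c[i],.26)).round(0))
    return im
E
python3 - <<'E'
from h import *
tops("t3.png")
im=get_image("wrist");m=brickmask(im);m[300:]=0
for v in range(10,120,15):
    k=np.where(m[v])[0];k=k[(k>220)&(k<420)]
    if len(k): print(v,wp(onz(im,k[0],v,.14)).round(0),wp(onz(im,k[-1],v,.14)).round(0))
go((*pw(-189,-67),.243,3.5))
E
```

```text
comp [ 258  162   29   57 1112] [272.4 193.8] z.14 [ 47. 205.] z.26 [ 14. 190.]
comp [305 179  31  50 827] [319.7 206.2] z.14 [14. 53.] z.26 [-17.  50.]
comp [344 230  30  22 626] [358.6 240.2] z.14 [-89. -74.] z.26 [-111.  -66.]
comp [386 235  32  25 640] [401.3 246.8] z.14 [-104. -208.] z.26 [-124. -188.]
comp [ 290  241   62  119 2701] [324.8 300.6] z.14 [-281.   22.] z.26 [-287.   22.]
10 [-47. 100.] [-50.  19.]
25 [-56. 101.] [-59.  20.]
40 [-65. 101.] [-68.  21.]
55 [-74.  91.] [-77.  21.]
70 [-86.  36.] [-86.  36.]
t 21.2 pos [0.4151 0.0606 0.243 ] phi -4.9 F [-0.6  0.3  0.4] w 0.502
[129.  -0.   9.] turn -8.4
```

Emit:
{"name": "step_arm", "arguments": {
  "series": [50,0,3,-3,0.5,105,0,8,-6,0.5,128,0,9,-8,0.5,128,0,9,-8,0.5,128,0,9,-8,0.5]
}}

```text
clock: 21.82
ee_pos: [0.4134, -0.0669, 0.2425]
tool_rot: [-0.513, 0.486, -0.486, 0.514]
force: [-1.1, -0.0, 0.2]
grip_width: 0.501
```

Emit:
{"name": "step_arm", "arguments": {
  "series": [0,0,20,0,0.5,0,0,32,0,0.5,0,0,42,0,0.5,0,0,50,0,0.5,0,0,58,0,0.5,0,0,66,0,0.5,0,0,74,0,0.5,0,0,82,0,0.5,0,0,90,0,0.5,0,0,96,0,0.5,0,0,60,0,0.5,0,0,20,0,0.5]
}}

```text
clock: 23.32
ee_pos: [0.4323, -0.0665, 0.2423]
tool_rot: [0.514, -0.486, 0.486, -0.513]
force: [-0.1, -1.0, 0.5]
grip_width: 0.501
```

Emit:
{"name": "step_arm", "arguments": {
  "series": [0,0,-20,0,0.5,0,0,-25,0,0.5]
}}

```text
clock: 23.58
ee_pos: [0.4073, -0.0681, 0.243]
tool_rot: [-0.513, 0.486, -0.487, 0.513]
force: [0.4, -0.2, 0.7]
grip_width: 0.495
```

```bash
python3 - <<'E'
from h import *
tops("t4.png")
im=get_image("wrist");m=brickmask(im);m[300:]=0
for v in range(10,120,15):
    k=np.where(m[v])[0];k=k[(k>220)&(k<420)]
    if len(k): print(v,wp(onz(im,k[0],v,.14)).round(0),wp(onz(im,k[-1],v,.14)).round(0))
go((*pw(-195,-190),.243,-3.6))
E
```

```text
comp [ 258  162   30   57 1108] [272.6 193.8] z.14 [ 47. 204.] z.26 [ 14. 189.]
comp [ 304  179   32   59 1086] [319.3 211.8] z.14 [-5. 53.] z.26 [-33.  50.]
comp [342 180  27  56 961] [354.4 210.2] z.14 [  6. -57.] z.26 [-24. -51.]
comp [ 351  233   67  132 3626] [378.  289.5] z.14 [-240. -139.] z.26 [-249. -126.]
10 [-54. -21.] [ -45. -102.]
25 [-62. -22.] [ -54. -103.]
40 [-71. -24.] [ -63. -103.]
55 [-78. -49.] [-74. -87.]
t 23.68 pos [ 0.4083 -0.068   0.243 ] phi 3.1 F [-0.2  0.  -0.7] w 0.499
[122.  -0. -13.] turn 6.7
```

Emit:
{"name": "step_arm", "arguments": {
  "series": [45,0,-5,3,0.5,100,0,-12,6,0.5,122,0,-13,6.7,0.5,122,0,-13,6.7,0.5,122,0,-13,6.7,0.5]
}}

```text
clock: 24.3
ee_pos: [0.4022, -0.1896, 0.2424]
tool_rot: [-0.485, 0.515, -0.515, 0.485]
force: [-0.1, 0.6, -1.4]
grip_width: 0.502
```

Emit:
{"name": "step_arm", "arguments": {
  "series": [0,0,20,0,0.5,0,0,32,0,0.5,0,0,42,0,0.5,0,0,50,0,0.5,0,0,58,0,0.5,0,0,66,0,0.5,0,0,74,0,0.5,0,0,82,0,0.5,0,0,88,0,0.5,0,0,88,0,0.5,0,0,60,0,0.5,0,0,20,0,0.5]
}}

```text
clock: 25.8
ee_pos: [0.421, -0.1916, 0.2423]
tool_rot: [-0.484, 0.515, -0.515, 0.484]
force: [-0.9, -1.2, 0.1]
grip_width: 0.499
```

Emit:
{"name": "step_arm", "arguments": {
  "series": [0,0,-20,0,0.5,0,0,-25,0,0.5]
}}

```text
clock: 26.05
ee_pos: [0.3956, -0.1903, 0.243]
tool_rot: [0.484, -0.515, 0.516, -0.484]
force: [0.3, -1.1, 0.0]
grip_width: 0.5
```

```bash
python3 - <<'E'
from h import *
tops("t5.png")
im=get_image("wrist");save(im,"w8.png");m=brickmask(im);m[300:]=0
for v in range(10,120,15):
    k=np.where(m[v])[0];k=k[(k>220)&(k<420)]
    if len(k): print(v,wp(onz(im,k[0],v,.14)).round(0),wp(onz(im,k[-1],v,.14)).round(0))
go((*pw(-150,-190),.108,-2.6),(*pw(-50,-190),.108,-2.6))
E
```

```text
comp [ 258  162   30   57 1111] [272.5 193.8] z.14 [ 47. 205.] z.26 [ 14. 189.]
comp [ 304  179   32   59 1084] [319.3 211.8] z.14 [-5. 53.] z.26 [-33.  50.]
comp [ 342  180   27   56 1050] [354.7 212.1] z.14 [  0. -59.] z.26 [-29. -52.]
comp [ 383  185   32   58 1057] [398.4 218.3] z.14 [ -13. -197.] z.26 [ -41. -178.]
comp [ 400  234   55  134 3367] [424.5 294.8] z.14 [-249. -283.] z.26 [-257. -257.]
10 [ -55. -154.] [ -56. -235.]
25 [ -64. -153.] [ -65. -235.]
40 [ -73. -152.] [ -74. -233.]
55 [ -82. -167.] [ -83. -233.]
70 [ -92. -206.] [ -92. -225.]
t 26.15 pos [ 0.3967 -0.1903  0.243 ] phi -3.6 F [ 0.3 -0.2 -0.2] w 0.497
[ -0. 135.  50.] turn -1.0
[ -2. 135. 150.] turn -1.0
```

View pics/t5.png

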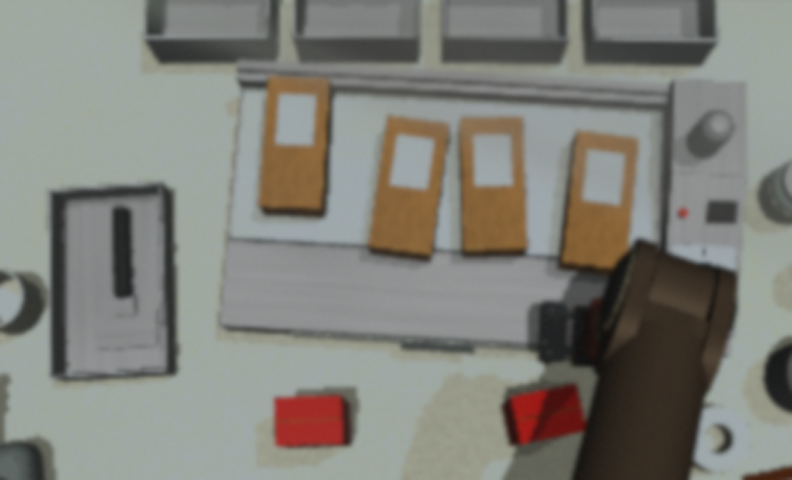

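All four bricks lie flat. Brick 4 is at the rail and bricks 3, 2 and 1 are about 70 mm short, and the scraper is in the pan. Pushing brick 1.

Emit:
{"name": "step_arm", "arguments": {
  "series": [0,45,15,-1,0.5,0,95,35,-1,0.5,0,135,50,-1,0.5,0,135,60,-1,0.5,-1,135,73,-1,0.5,-1,135,86,-1,0.5,-1,135,99,-1,0.5,-2,135,112,-1,0.5,-2,135,125,-1,0.5,-2,135,137,-1,0.5,-2,135,147,-1,0.5,-2,135,150,-1,0.5]
}}

```text
clock: 27.65
ee_pos: [0.5461, -0.1977, 0.1079]
tool_rot: [-0.489, 0.512, -0.511, 0.488]
force: [-6.7, 1.1, 4.9]
grip_width: 0.498
```

Emit:
{"name": "step_arm", "arguments": {
  "series": [0,0,4,0,0.5,0,0,7,0,0.5,0,0,10,0,0.5,0,0,12,0,0.5,0,0,12,0,0.5]
}}

```text
clock: 28.28
ee_pos: [0.5559, -0.1981, 0.1078]
tool_rot: [-0.49, 0.513, -0.51, 0.487]
force: [-10.8, 1.9, 8.2]
grip_width: 0.501
```

```bash
python3 - <<'E'
from h import *
go(); print(wp(ctrl.sense()["ee_pos"]))
E
```

```text
t 28.27 pos [ 0.5559 -0.1981  0.1078] phi -2.6 F [-10.8   1.9   8.2] w 0.501
[ -40.52622009 -190.11958902]
```

Emit:
{"name": "step_arm", "arguments": {
  "series": [0,0,2,0,0.5,0,0,4,0,0.5,0,0,4,0,0.5]
}}

```text
clock: 28.65
ee_pos: [0.5558, -0.1981, 0.1077]
tool_rot: [-0.491, 0.515, -0.508, 0.486]
force: [-25.5, 4.3, 21.4]
grip_width: 0.5
```

```bash
python3 - <<'E'
from h import *
go((*pw(-150,-65),.108,-2.6)); print(wp(ctrl.sense()["ee_pos"]))
im=get_image("wrist");save(im,"w9.png")
E
```

```text
t 28.65 pos [ 0.5558 -0.1981  0.1077] phi -2.6 F [-25.5   4.3  21.4] w 0.5
[-125.    1. -109.] turn -0.0
[ -40.62823589 -190.09188537]
```

Brick 1 is hard against the rail. Next is brick 2.

Emit:
{"name": "step_arm", "arguments": {
  "series": [0,0,-40,0,0.5,0,0,-90,0,0.5,-20,0,-113,0,0.5,-75,0,-113,0,0.5,-127,0,-113,0.4,0.5,-127,0,-113,0.4,0.5,-127,0,-95,0.4,0.5,-127,0,-80,0.4,0.5,-127,0,-65,0.4,0.5,-127,0,-50,0.4,0.5,-127,0,-36,0.4,0.5,-127,0,-23,0.4,0.5]
}}

```text
clock: 30.2
ee_pos: [0.5444, -0.07, 0.1073]
tool_rot: [-0.488, 0.514, -0.512, 0.486]
force: [-5.8, 1.9, 5.6]
grip_width: 0.499
```

Emit:
{"name": "step_arm", "arguments": {
  "series": [0,0,7,0,0.5,0,0,12,0,0.5,0,0,16,0,0.5,0,0,19,0,0.5,0,0,22,0,0.5,0,0,22,0,0.5]
}}

```text
clock: 30.95
ee_pos: [0.5628, -0.0714, 0.1073]
tool_rot: [-0.489, 0.515, -0.511, 0.485]
force: [-19.2, 1.4, 13.1]
grip_width: 0.496
```

```bash
python3 - <<'E'
from h import *
go(); print(wp(ctrl.sense()["ee_pos"]))
E
```

```text
t 30.95 pos [ 0.5628 -0.0714  0.1073] phi -3.0 F [-19.2   1.4  13.1] w 0.496
[-39.39850335 -63.26722931]
```

Emit:
{"name": "step_arm", "arguments": {
  "series": [0,0,2,0,0.5,0,0,2,0,0.5]
}}

```text
clock: 31.2
ee_pos: [0.5627, -0.0714, 0.1073]
tool_rot: [-0.49, 0.516, -0.51, 0.484]
force: [-26.7, 1.9, 19.7]
grip_width: 0.5
```

```bash
python3 - <<'E'
from h import *
go((*pw(-150,59),.108,-3)); print(wp(ctrl.sense()["ee_pos"]))
E
```

```text
t 31.2 pos [ 0.5627 -0.0714  0.1073] phi -3.0 F [-26.7   1.9  19.7] w 0.5
[-121.    1. -111.] turn 0.0
[-39.48927704 -63.2218661 ]
```

Emit:
{"name": "step_arm", "arguments": {
  "series": [0,0,-40,0,0.5,0,0,-90,0,0.5,-20,0,-115,0,0.5,-75,0,-115,0,0.5,-122,0,-115,0,0.5,-122,0,-115,0,0.5,-122,0,-97,0,0.5,-122,0,-80,0,0.5,-122,0,-65,0,0.5,-122,0,-50,0,0.5,-122,0,-36,0,0.5,-122,0,-23,0,0.5]
}}

```text
clock: 32.7
ee_pos: [0.5524, 0.051, 0.1074]
tool_rot: [-0.487, 0.513, -0.513, 0.486]
force: [-4.4, 0.3, 3.2]
grip_width: 0.501
```

Emit:
{"name": "step_arm", "arguments": {
  "series": [0,0,7,0,0.5,0,0,12,0,0.5,0,0,16,0,0.5,0,0,19,0,0.5,0,0,22,0,0.5,0,0,22,0,0.5]
}}

```text
clock: 33.45
ee_pos: [0.5692, 0.0506, 0.1074]
tool_rot: [-0.49, 0.515, -0.51, 0.484]
force: [-22.0, 0.4, 17.6]
grip_width: 0.5
```

```bash
python3 - <<'E'
from h import *
go(); print(wp(ctrl.sense()["ee_pos"]))
E
```

```text
t 33.45 pos [0.5692 0.0506 0.1074] phi -2.9 F [-22.    0.4  17.6] w 0.5
[-38.56005985  58.96109453]
```

Brick 3 is home, since the stop lies on the line of the other three. I'll give brick 4 one more seating push at the refined yaw of -3°.

Emit:
{"name": "step_arm", "arguments": {
  "series": [0,0,-30,0,0.5,-30,0,-50,0,0.5,-90,0,-50,0,0.5,-147,0,-50,0,0.5,-147,0,-50,0,0.5,-147,0,-30,0,0.5,-147,0,-15,0,0.5,-147,0,-7,0,0.5,-147,0,-3,0,0.5,-147,0,-1,0,0.5,-147,0,0,0,0.5,-147,0,0,0,0.5]
}}

```text
clock: 34.95
ee_pos: [0.5765, 0.197, 0.1074]
tool_rot: [-0.49, 0.514, -0.51, 0.484]
force: [-19.2, -2.7, 13.8]
grip_width: 0.498
```

```bash
python3 - <<'E'
from h import *
go((*pw(-120,206),.108,-3),(*pw(-150,206),.30,-3)); print(wp(ctrl.sense()["ee_pos"]))
E
```

```text
t 34.95 pos [0.5765 0.197  0.1074] phi -2.9 F [-19.2  -2.7  13.8] w 0.498
[ -0.   0. -82.] turn 0.1
[   0. -192. -114.] turn 0.1
[-37.85921534 205.52126967]
```

Emit:
{"name": "step_arm", "arguments": {
  "series": [0,0,-35,0,0.5,0,-10,-85,0,0.5,0,-60,-120,0,0.5,0,-110,-125,0,0.5,0,-160,-130,0,0.5,40,-192,-135,0,0.5,100,-192,-140,0,0.5,160,-192,-142,0,0.5,220,-192,-145,0,0.5,280,-192,-147,0,0.5,340,-192,-149,0,0.5,400,-192,-150,0,0.5]
}}

```text
clock: 36.45
ee_pos: [0.4108, -0.1967, 0.3]
tool_rot: [0.486, -0.513, 0.513, -0.487]
force: [1.4, -0.8, 0.2]
grip_width: 0.507
```

Emit:
{"name": "step_arm", "arguments": {
  "series": [60,0,0,0,1,110,0,0,0,1,125,0,0,0,1,125,0,0,0,1,125,0,0,0,1]
}}

```text
clock: 37.08
ee_pos: [0.4055, -0.3177, 0.2995]
tool_rot: [-0.487, 0.513, -0.512, 0.488]
force: [-0.6, -0.7, 0.3]
grip_width: 0.99
```

```bash
python3 - <<'E'
from h import *
import pickle
go();print(ctrl.sense()["joints"].round(2))
im=get_image("wrist");save(im,"w10.png");pickle.dump(im,open("w10.pkl","wb"))
tops("t6.png")
E
```

```text
t 37.08 pos [ 0.4055 -0.3177  0.2995] phi -2.9 F [-0.6 -0.7  0.3] w 0.99
[ 0.24  0.16  0.39  1.77 -0.06  1.23 -0.98]
comp [ 258  162   29   57 1108] [272.5 193.7] z.14 [ 47. 205.] z.26 [ 14. 190.]
comp [ 304  165   29   57 1039] [317.9 197. ] z.14 [43. 60.] z.26 [11. 57.]
comp [ 344  167   28   57 1032] [357.  199.3] z.14 [ 42. -64.] z.26 [  9. -57.]
comp [ 384  169   28   57 1053] [397.1 201.9] z.14 [  40. -192.] z.26 [   8. -174.]
comp [ 435  242   90  119 3662] [476.1 298.4] z.14 [-253. -443.] z.26 [-261. -405.]
```

View pics/w10.png

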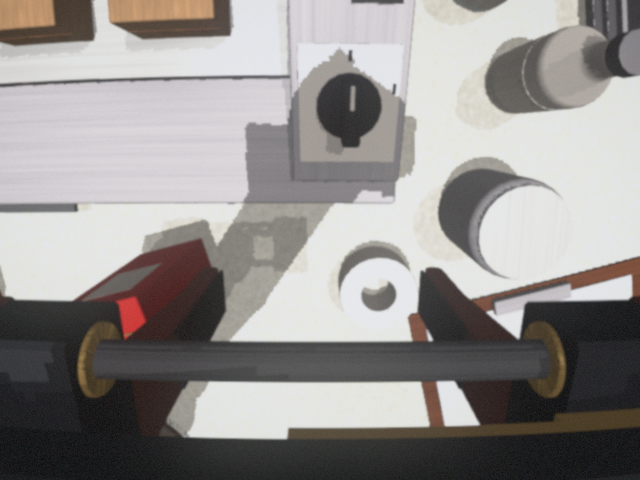

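View pics/t6.png

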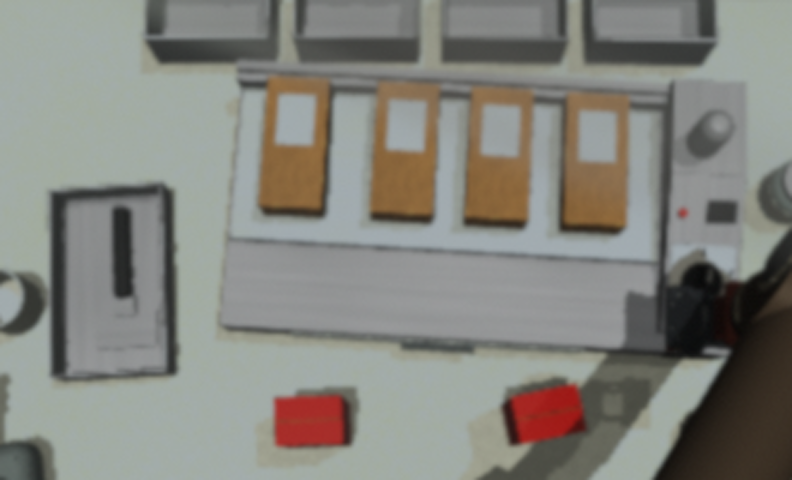

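Bricks all lie home at row ~195, and the scraper is in the pan. The knob dial is at (349,105), with the bar's near end at (350,145). I'll work out its position.

```bash
python3 - <<'E'
from h import *
import pickle
im=pickle.load(open("w10.pkl","rb"));t=pickle.load(open("top0.pkl","rb"));w1=pickle.load(open("w1.pkl","rb"))
g=cv2.cvtColor(im["color"],cv2.COLOR_RGB2GRAY)
m=(g<60).astype(np.uint8);m[:60]=0;m[160:]=0;m[:,:300]=0;m[:,400:]=0
n,l,st,c=cv2.connectedComponentsWithStats(m);i=1+np.argmax(st[1:,4]);print(st[i],c[i])
for v in(80,90,100,110,120,130,138,142,146,150):
    k=np.where(l[v]==i)[0]; print(v,k[0] if len(k) else 0,k[-1] if len(k) else 0)
for z in(.115,.125,.14,.155):print(z,"dial",wp(onz(im,349,105,z)).round(0),"barfront",wp(onz(im,350,146,z)).round(0),"top dial",wp(onz(t,160+706/2.5,140+270/2.5,z)).round(0))
print(tri(im,(349,105),t,(160+706/2.5,140+270/2.5)))
print("panel corners",[wp(onz(im,*q,z)).round(0) for q,z in(((297,44),.14),((404,44),.14),((294,181),.092),((395,200),.0))])
E
```

```text
[ 318   75   62   71 2684] [347.44262295 110.390462  ]
80 334 360
90 325 373
100 319 377
110 318 377
120 321 375
130 329 367
138 342 358
142 343 358
146 0 0
150 0 0
0.115 dial [ -93. -340.] barfront [-127. -342.] top dial [ -96. -343.]
0.125 dial [ -93. -340.] barfront [-127. -341.] top dial [ -98. -341.]
0.14 dial [ -95. -339.] barfront [-126. -340.] top dial [-101. -337.]
0.155 dial [ -96. -338.] barfront [-126. -339.] top dial [-103. -333.]
(array([ 0.49465345, -0.346533  ,  0.11788673]), np.float64(0.004505462245084343))
panel corners [array([ -49., -298.]), array([ -49., -381.]), array([-160., -291.]), array([-194., -404.])]
```

```bash
python3 - <<'E'
from h import *
go((*pw(-99,-341),.21,-3),(*pw(-99,-341),.133,-3))
E
```

```text
t 37.17 pos [ 0.4056 -0.3178  0.2997] phi -2.8 F [-0.1 -0.1  0.3] w 1.0
[24. 90. 86.] turn 0.2
[ 24. 167.  86.] turn 0.2
```

Emit:
{"name": "step_arm", "arguments": {
  "series": [10,0,40,0,0.6,24,0,86,0,0.6,24,40,86,0,0.5,24,88,86,0,0.5,24,88,86,0,0.5,24,88,86,0,0.5,24,110,86,0,0.5,24,130,86,0,0.5,24,145,86,0,0.5,24,145,86,0,0.5]
}}

```text
clock: 38.42
ee_pos: [0.4898, -0.3477, 0.155]
tool_rot: [0.487, -0.513, 0.513, -0.487]
force: [0.3, -0.1, -0.1]
grip_width: 0.495
```

```bash
python3 - <<'E'
from h import *
go((*pw(-99,-341),.133,-3))
im=get_image("wrist");save(im,"w11.png")
E
```

```text
t 38.42 pos [ 0.4898 -0.3477  0.155 ] phi -3.0 F [ 0.3 -0.1 -0.1] w 0.495
[-2. 22.  1.] turn 0.0
```

View pics/w11.png

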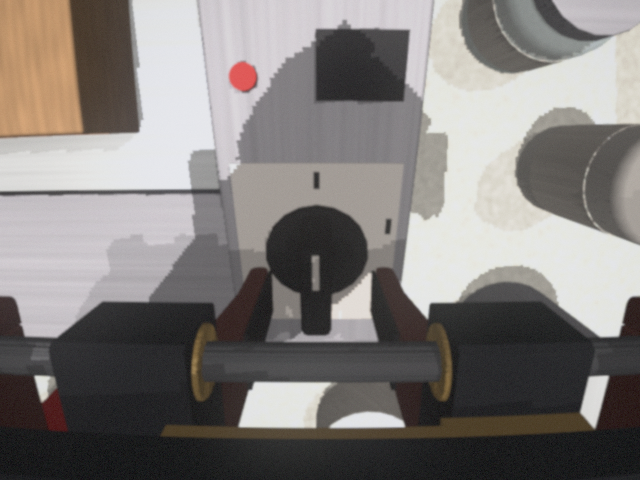

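```bash
python3 - <<'E'
from h import *
im=get_image("wrist");p=ctrl.sense()["ee_pos"];print("TCP",proj(im,p),wp(p))
for n,q,z in(("dial c",(316,250),.118),("dial c",(316,250),.125),("bar front top",(316,305),.148),("bar front bottom?",(316,333),.14),("bar front",(316,333),.148)):print(n,wp(onz(im,*q,z)).round(1))
g=cv2.cvtColor(im["color"],cv2.COLOR_RGB2GRAY);print(g[200:340:5,305].tolist(),g[200:340:5,320].tolist())
E
```

```text
TCP [321.38790261 292.98953095] [ -99.33041736 -343.05582519]
dial c [ -90.8 -340.3]
dial c [ -88.7 -340.4]
bar front top [-108.7 -340.5]
bar front bottom? [-127.8 -340.2]
bar front [-123.4 -340.3]
[159, 147, 44, 45, 39, 40, 41, 40, 37, 39, 39, 36, 40, 34, 37, 34, 41, 28, 39, 41, 36, 36, 35, 39, 41, 41, 40, 131] [160, 126, 46, 42, 45, 40, 43, 33, 40, 41, 40, 37, 41, 36, 44, 39, 41, 41, 41, 40, 41, 36, 36, 37, 35, 42, 41, 113]
```

Emit:
{"name": "step_arm", "arguments": {
  "series": [-2,8,0,0,0.5,-2,15,0,0,0.5,-2,21,0,0,0.4,-2,21,0,0,0.25,-2,21,0,0,0.25,-2,21,0,0,0.25,-2,21,0,0,0.25],
  "grip_force": 40
}}

```text
clock: 39.4
ee_pos: [0.4898, -0.3459, 0.1339]
tool_rot: [0.487, -0.513, 0.513, -0.487]
force: [-0.4, 0.1, 0.5]
grip_width: 0.25
```

Emit:
{"name": "step_arm", "arguments": {
  "series": [0,0,0,7,0.25,0,0,0,14,0.25,0,0,0,21,0.25,0,0,0,28,0.25]
}}

```text
clock: 39.9
ee_pos: [0.4896, -0.3454, 0.1337]
tool_rot: [-0.347, 0.616, -0.616, 0.347]
force: [-0.2, 0.6, 0.1]
grip_width: 0.254
```

Emit:
{"name": "step_arm", "arguments": {
  "series": [0,0,0,7,0.25,0,0,0,14,0.25,0,0,0,21,0.25,0,0,0,28,0.25,0,0,0,34,0.25,0,0,0,34,0.25]
}}

```text
clock: 40.65
ee_pos: [0.4887, -0.346, 0.1333]
tool_rot: [-0.154, 0.69, -0.69, 0.153]
force: [-3.8, -0.4, -0.9]
grip_width: 0.249
```

```bash
python3 - <<'E'
from h import *
go();s=ctrl.sense();print(s["moment"].round(2),s["joints"].round(2))
E
```

```text
t 40.65 pos [ 0.4887 -0.346   0.1333] phi -65.0 F [-3.8 -0.4 -0.9] w 0.249
[-0.07  0.77 -0.05] [ 0.09  0.51  0.62  1.79 -0.35  0.96 -1.85]
```

Emit:
{"name": "step_arm", "arguments": {
  "series": [0,0,0,0,0.5,0,0,0,0,0.5,0,0,0,0,0.5,0,0,0,0,0.5,0,-30,0,0,0.5,0,-75,0,0,0.5,0,-130,0,0,0.5,0,-180,0,0,0.5,0,-190,0,0,0.5]
}}

```text
clock: 41.78
ee_pos: [0.4906, -0.347, 0.3273]
tool_rot: [0.152, -0.689, 0.692, -0.155]
force: [-0.5, 0.1, -1.2]
grip_width: 0.503
```

```bash
python3 - <<'E'
from h import *
go((.37,-.30,.32,-60))
E
```

```text
t 41.77 pos [ 0.4906 -0.347   0.3273] phi -65.0 F [-0.5  0.1 -1.2] w 0.503
[ 89.   7. -94.] turn -5.0
```

Back the arm off towards the robot and up, then take the final look.

Emit:
{"name": "step_arm", "arguments": {
  "series": [25,-10,-25,-8,0.5,55,-15,-55,-16,0.5,89,-20,-94,-24,0.5,110,-20,-120,-34,0.5,130,-20,-140,-40,0.5,130,-20,-140,-40,0.5,130,-20,-140,-40,0.5]
}}

```text
clock: 42.65
ee_pos: [0.3133, -0.2739, 0.3434]
tool_rot: [0.38, -0.596, 0.596, -0.38]
force: [-0.4, 0.4, 1.2]
grip_width: 0.5
```

```bash
python3 - <<'E'
from h import *
go();t=tops("t7.png");s=get_image("scene")
a=cv2.resize(t["color"][140:330,150:480],(640,368));b=cv2.resize(s["color"][150:340,120:450],(400,230))
cv2.imwrite("pics/fin.png",np.vstack([a,np.pad(b,((0,0),(0,240),(0,0)))])[...,::-1])
E
```

```text
t 42.65 pos [ 0.3133 -0.2739  0.3434] phi -25.0 F [-0.4  0.4  1.2] w 0.5
comp [ 258  162   30   57 1111] [272.5 193.7] z.14 [ 47. 205.] z.26 [ 14. 190.]
comp [ 304  165   29   57 1037] [317.9 196.9] z.14 [44. 60.] z.26 [11. 57.]
comp [ 344  167   28   57 1036] [357.  199.3] z.14 [ 42. -64.] z.26 [  9. -57.]
comp [ 384  169   28   57 1047] [397.2 201.9] z.14 [  40. -192.] z.26 [   8. -174.]
comp [ 420  267  100  167 5711] [467.8 346.4] z.14 [-399. -418.] z.26 [-395. -382.]
```

View pics/fin.png

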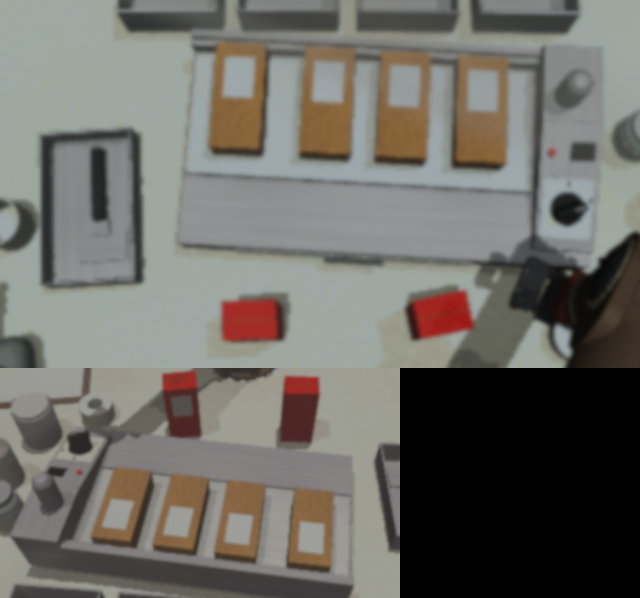

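The knob pointer now points right to (585,205), the on mark. All four bricks lie against the rail, the scraper is in the pan, and the bystanders are in place. Handing in.

```bash
python3 -c "
from rig import ticket; print(ticket.hand_in())"
```

```text
the job is handed in; nothing more can be done
None
```

The job is handed in at about 43 s on the robot clock. No verdict was reported.

- **Scraper:** It lies in the left-hand steel pan. My first grip missed because I lifted before the fingers had closed; I regripped and it then carried normally.
- **Bricks:** All four were tipped onto their broad sides and pushed against the rear rail. Each met a hard stop at 19–27 N. The stop positions were 37.9, 38.6, 39.5 and 40.6 mm in front of the plate origin, which lie on one line. That line suggests the plate is turned about -3.0°, not the -2.6° I first measured, so bricks 2 and 3 were pushed, and brick 4 re-seated, at -3°. Brick 1 was pushed at -2.6°, about 0.4° off.
- **Knob:** It was turned clockwise about 62° and released. In the last picture the pointer is turned well over to the right, at about the on position; I judged that by eye and did not measure the angle.
- **Other things:** The red blocks, shaker and labels looked unmoved in the pictures. The gripper was clear of everything at the end.

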